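# Check a plate gap with a taper gauge

### The arm

A 7-joint arm with a two-finger parallel gripper is mounted at the origin on the work surface. World frame = base frame: x ahead of the robot, y to its left, z up, the work surface at z = 0. Lengths are in m, angles in rad, forces in N, time in s.
With the tool pointing down it reaches from about 0.4 to 0.9 m from the base axis. Payload 5.6 kg.
Tool frame: the origin (TCP) lies midway between the tips of the shut fingers; the grasp point (between the pads) lies 19 mm behind it; z points along the fingers, y is the line along which they close (so a half turn about z gives the same grasp; the last joint's range is limited). The gripper opens to 92 mm and grips with 3 to 60 N. Pads are 20 mm wide; open, the fingers measure 128 mm over their backs; the gripper's body (75 mm by 189 mm) begins 69 mm behind the grasp point.
Start: joints at [1.078, 0.468, -0.012, 1.603, 0.006, 1.071, -0.056], TCP at [0.283, -0.585, 0.215] pointing down, gripper open.
Joint ranges: [-2.53, 2.53], [-0.31, 2.02], [-1.57, 1.55], [0.28, 2.44], [-1.29, 4.43], [0.15, 1.84], [-2.92, 2.92]. Speed limits (rad/s): [2.57, 2.57, 3.14, 3.14, 3.14, 3.14, 3.14].

### API

Orientations are given as a 3x3 rotation matrix whose columns are the frame's x, y, z axes.
In Python, from station import env, effector, solver, viewer, workorder, search_frame, tip_of gives the robot as it stands. Calls block until the motion is done:
- env.reach(position, orientation): joint-space move of the TCP to a pose.
- env.movel(position, frame=None, rate=0.15): straight line of the TCP; frame=None keeps the orientation; rate is the mean speed in m/s.
- env.goto_joints(angles): joint-space move.
- effector.release() and effector.grasp(squeeze=None): open the fingers fully, or close them until they stop; squeeze is the grip in N (None keeps the last).
- env.pause(seconds).
- solver.inverse_kinematics(position, orientation): joint angles nearest the present ones, or None.
- env.sense(): the state.
- viewer.read_camera(name): name is "scene" or "top" or "wrist"; returns (picture, depth): 400x640x3 uint8, red, green, blue; 400x640 float32, m along the optical axis (not along the pixel's ray), 0 where there is no reading.
- viewer.camera_info(name): a dict with "intrinsics" (3x3 intrinsics, pixels), "eye" and "rotation" of the camera in the world; the wrist camera has in their place "T_tool_cam" (4x4, takes a point from camera to tool coordinates, whose origin is the TCP and whose axes are the flange's). Camera axes: x right, y up, looking along -z (the intrinsics and any distortion apply to the point x, -y, -z); pixel columns grow to the right and rows downward; lengths in m; the calibration is good to about 2 mm. A picture is of the moment at which its call begins: read the wrist's pose just before it. camera_info takes no time and is no camera call.
A pose or a line that the arm cannot do raises env.PlanningError and nothing moves.
- workorder.finish_job(): hands the job in; it is judged then, once.
Trained networks look in the newest picture that a camera, given by its name, has taken for a name from the list of things; names that differ only in an ending like _2 or _b are one class to them, and where a whole thing is asked for, a point or a joint stands for the part that bears it (a point fixed in the world has none). Each returns a list of dicts, best first, with "score" (0 to 1); they miss things now and then, are a little off and sometimes report something else, mostly with a low value. They report only what shows in the picture. A call takes as long as a camera call.
- search_frame(camera, name): "at" ([x, y, z] in m, in world coordinates, good to about 4 mm: the middle of the surface that is visible of it).
- tip_of(camera, name): "at" ([x, y, z] in m, in world coordinates, good to about 4 mm: a listed point, or the origin of a listed thing).
The state is a dict: "t": time; "joint_positions": joint angles; "joint_velocities": joint speeds; "tau": joint torques, N m; "ee_pos": TCP position; "tcp_rot": TCP orientation; "wrist_force": force on the tool from outside, world axes, zero at the start; "moment": the same for the moment, N m; "gripper_width": finger opening in m; "grasp_force": force on a finger pad.
Only numpy, scipy, OpenCV 4.12 (cv2) and the standard library are available. Lean on these libraries where they do the work, as an engineer would, in place of code of your own. Each camera call takes 0.05 s, during which the arm holds its last target. There are 200 camera calls.

### The job

Take the taper gauge (the tool with the broad flat-sided handle) out of the tool rack and slide its blade straight down between the two upright plates of the gap fixture until both plates drag on it snugly and the sprung plate just gives, by a millimetre or so; do not force it further. Finish while still holding the gauge upright in your grip at that depth, without letting go. Leave everything else on the bench where it is.

Things in the scene. Friction and masses are not known exactly. Their poses are not given: they have to be found in the camera images.
- gauge_grip (a point): centre of the taper gauge's black plastic handle, a block 38 mm (its x) by 18 mm (its y) by 48 mm tall (its z, up), grasped from above across the 18 mm. It starts upright in one of the three rack slots (which one varies), the handle's underside resting on the rack's top; lift it straight up
- gauge_tip (a point): middle of the lower end of the gauge's steel blade, 104 mm below gauge_grip, same axes. The blade hangs 80 mm below the handle, is 22 mm wide (along x) and tapered in y: 3 mm thick at the tip, growing 1.14 mm for every 10 mm upwards, to 12 mm at the handle
- gauge: the whole taper gauge, about 0.13 kg (varies from 0.09 to 0.18); origin at the lower end of the blade, axes as gauge_grip
- rack_top (a point): centre of the top face of the tool rack, 92 mm above the bench: an aluminium plate 64 mm (its x) by 204 mm (its y), 12 mm thick, on two white end walls, with three slots in a row at y = -64, 0 and +64 mm, each 15.5 mm (x) by 28 mm (y). It is fixed. The gauge stands in it with its 18 mm side along the rack's x
- fixture_base (a point): centre of the underside of the gap fixture, fixed on the bench: dark base 100 mm (its x) by 190 mm (its y), z up. Its two upright steel plates face each other across a narrow gap that runs along x, open at the top and both ends
- carriage: aluminium slide that carries both plates and floats freely along the fixture's y (10 mm either side of the middle, 0.5 N moves it), so the gap centres itself on the blade; origin as fixture_base when in the middle; its top is 26 mm above the bench
- plate_a: plate on the -y side, 50 mm wide (x), 12 mm thick (y), clamped to the carriage, top edge rounded (6 mm radius) and 106 mm above the bench. Origin: middle of its inner face, 100 mm above the bench; axes as the fixture's. The gap varies from 5 to 8 mm, so the blade drags once its tip is about 18 to 44 mm below this origin
- lip_b (a point): the matching point on the like, sprung plate on the +y side (middle of its inner face, 100 mm above the bench); the middle of the gap is halfway between it and plate_a's origin
- plate_b (a joint): how far the sprung plate is pushed back along +y, in m: 0 at rest, spring 4 N per mm, stop at 6 mm. Once the blade touches both plates each mm takes 8.75 mm more depth. Pushing down takes roughly 1 to 2 times the spring's force. Snug is 0.5 to 2.5 mm (2 to 10 N); beyond 4 mm is forced
- pin_gauge_knob (a point): centre of the round black knob (26 mm across, 30 mm tall) of a pin gauge that stands in another rack slot; leave it
- driver_handle (a point): centre of the thin black crossbar (44 by 10 by 10 mm, 122 mm above the bench) of a T-handled driver that stands in the third rack slot; leave it
- amber_mid (a point): amber glass bottle, 64 mm across, 135 mm tall (point 60 mm up); leave it
- jar_mid (a point): small white jar, 48 mm across, 55 mm tall (centre); leave it
- spanner_grip (a point): handle of a steel spanner 140 mm long lying flat; leave it
- flange_mid (a point): centre of a flat steel ring, 64 mm across, 12 mm tall; leave it
- dish_mid (a point): centre of an open steel dish 90 by 120 by 28 mm; leave it

How it is judged:
On the way:
1. the gauge is gripped and lifted until its tip is above the rack and the plates (height (world z) of gauge_tip above 0.108 m and contact force between the fingers and gauge above 1.5 N), for 0.1 s.
At the end, for the whole second after the job is handed in: Still gripped (over 1.5 N), at rest, upright within 0.12 rad, blade between the plates (18 mm of their middle, 0.2 rad), tip 12 mm or more below the lip line and clear of the carriage, pressing plate_a with over 1 N and the sprung plate back by 0.5 to 2.5 mm (value of joint plate_b between 0.0005 and 0.0025 m and contact force between gauge and plate_a above 1 N and contact force between the fingers and gauge above 1.5 N and z of gauge_tip in the frame of plate_a below -0.012 m and x of gauge_tip in the frame of plate_a between -0.018 and 0.018 m and angle between gauge_tip's own z axis and vertical below 0.12 rad and angle between the y axis of gauge_tip and the y axis of plate_a, either way round below 0.2 rad and height (world z) of gauge_tip above 0.028 m and linear speed of gauge below 0.01 m/s); the arm keeps its last pose, push and grip.
It fails at once if the sprung plate is forced back by more than 4 mm (value of joint plate_b above 0.004 m).
It fails at once if a bystander or another tool in the rack is moved more than 30 mm (distance of any of pin_gauge_knob, driver_handle, amber_mid, jar_mid, spanner_grip, flange_mid, dish_mid from where it was at the start of the episode above 0.03 m).
It also fails if it takes over 40 s, if anything falls off the work surface, if the arm or the gripper's body presses on something with over 40 N, if the wrist force passes 120 N, or if a joint passes its speed limit or range.

## Working session

There is one attempt and no reset: what is moved stays moved. The work goes in short steps, each a Python script; the robot and the scene stay as the last script left them, time stands still between calls to the robot, and variables do not carry over. Pictures are saved under pics/ and viewed, at most 10 in all, crops included, and the job is handed in when it is done.

```bash
mkdir -p pics; ls; python3 - <<'E'
from station import env, viewer, search_frame, tip_of
import cv2, numpy as np
for c in ("scene","top"):
    p,d=viewer.read_camera(c); cv2.imwrite(f"pics/{c}0.png",p[...,::-1]); np.savez(f"{c}0.npz",p=p,d=d)
    i=viewer.camera_info(c); print(c,np.round(i["eye"],3).tolist(),np.round(i["rotation"],3).tolist(),np.round(i["intrinsics"],1).tolist(),[k for k in i])
    for n in ("gauge_grip","rack_top","fixture_base","plate_a","lip_b","pin_gauge_knob","driver_handle","amber_mid","carriage"):
        print(c,n,[(np.round(r["at"],3).tolist(),round(r["score"],2)) for r in tip_of(c,n)[:3]])
s=env.sense(); print(s["t"],s["ee_pos"],s["tcp_rot"],s["wrist_force"])
E
```

```text
pics
scene [1.172, 0.585, 0.681] [[-0.652, -0.478, 0.589], [0.758, -0.388, 0.525], [-0.022, 0.788, 0.615]] [[409.6, 0.0, 323.7], [0.0, 409.6, 196.3], [0.0, 0.0, 1.0]] ['intrinsics', 'eye', 'rotation']
scene gauge_grip [([0.523, 0.155, 0.114], 0.68), ([0.566, -0.257, 0.102], 0.55), ([0.56, 0.438, 0.001], 0.48)]
scene rack_top [([0.512, 0.22, 0.09], 0.77)]
scene fixture_base [([0.57, -0.262, 0.002], 0.57), ([0.512, 0.216, 0.106], 0.32)]
scene plate_a [([0.562, -0.255, 0.102], 0.6)]
scene lip_b [([0.563, -0.26, 0.104], 0.53), ([0.512, 0.221, 0.104], 0.23)]
scene pin_gauge_knob [([0.509, 0.217, 0.106], 0.68)]
scene driver_handle [([0.511, 0.218, 0.091], 0.52), ([0.525, 0.157, 0.116], 0.48), ([0.493, 0.285, 0.115], 0.47)]
scene amber_mid [([0.767, 0.055, 0.061], 0.9)]
scene carriage [([0.565, -0.257, -0.002], 0.96), ([0.493, 0.282, 0.122], 0.3), ([0.524, 0.156, 0.017], 0.22)]
top [0.512, 0.111, 1.032] [[-0.024, 0.997, -0.067], [-1.0, -0.023, 0.015], [0.013, 0.068, 0.998]] [[412.7, 0.0, 323.0], [0.0, 412.7, 197.6], [0.0, 0.0, 1.0]] ['intrinsics', 'eye', 'rotation']
top gauge_grip [([0.524, 0.153, 0.118], 0.57)]
top rack_top [([0.51, 0.221, 0.097], 0.83)]
top fixture_base [([0.739, 0.291, 0.013], 0.7), ([0.567, -0.262, 0.001], 0.65), ([0.493, 0.283, 0.12], 0.29)]
top plate_a [([0.512, 0.219, 0.11], 0.17)]
top lip_b [([0.565, -0.254, 0.099], 0.77)]
top pin_gauge_knob [([0.567, -0.264, 0.099], 0.58), ([0.511, 0.219, 0.106], 0.54)]
top driver_handle [([0.496, 0.278, 0.119], 0.73), ([0.522, 0.154, 0.114], 0.24)]
top amber_mid [([0.769, 0.054, 0.06], 0.55)]
top carriage [([0.567, -0.254, 0.002], 0.76)]
1.0 [ 0.28253441 -0.58540616  0.2146197 ] [[ 9.00588939e-01  4.34671788e-01 -2.32672622e-05]
 [ 4.34671784e-01 -9.00588935e-01 -1.00963323e-04]
 [-6.48401469e-05  8.08128294e-05 -9.99999995e-01]] [0.25469892 1.23781413 0.041249  ]
```

View pics/scene0.png

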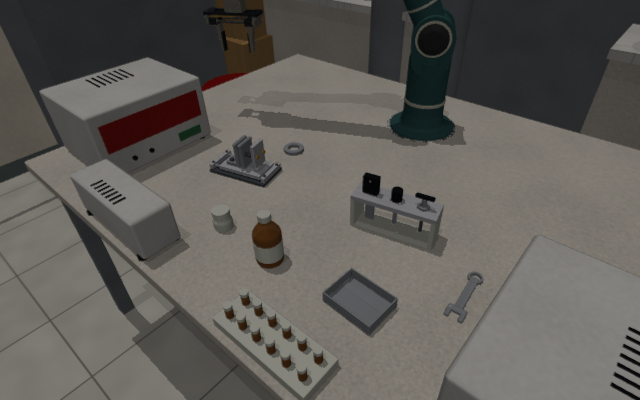

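View pics/top0.png

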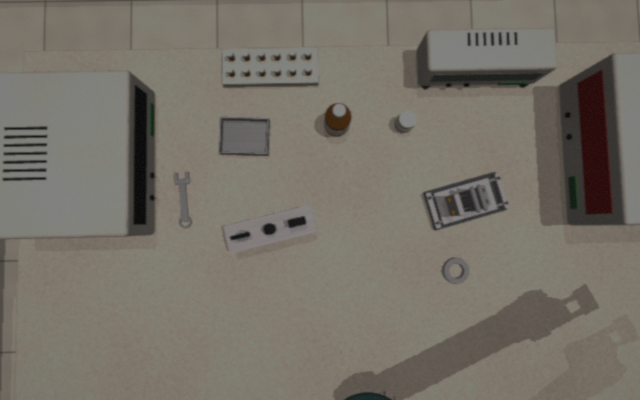

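```bash
cat > h.py <<'E'
import numpy as np, cv2
from station import viewer
def cloud(c,d):
    i=viewer.camera_info(c);K=np.array(i["intrinsics"])
    v,u=np.mgrid[:400,:640]
    P=np.stack([(u-K[0,2])/K[0,0]*d,-(v-K[1,2])/K[1,1]*d,-d],-1)
    return P@np.array(i["rotation"]).T+np.array(i["eye"])
E
python3 - <<'E'
from h import *
for c in ("top","scene"):
    z=np.load(c+"0.npz");W=cloud(c,z["d"]);ok=z["d"]>0
    def box(n,cx,r,z0,z1):
        m=ok&(np.hypot(W[...,0]-cx[0],W[...,1]-cx[1])<r)&(W[...,2]>z0)&(W[...,2]<z1)
        P=W[m]
        if len(P)<8: print(c,n,len(P));return
        q=P[:,:2].astype(np.float32);r_=cv2.minAreaRect(q*1000)
        print(c,n,len(P),"mean",P.mean(0).round(4),"rect",np.round(r_[0],1),np.round(r_[1],1),round(r_[2],1),"zmed",np.median(P[:,2]).round(4))
    box("gauge top",(.523,.155),.035,.125,.16)
    box("driver",(.495,.281),.035,.105,.14)
    box("knob",(.511,.219),.03,.105,.16)
    box("rack",(.511,.22),.13,.08,.1)
    box("plates",(.566,-.257),.06,.09,.115)
    box("carriage",(.566,-.257),.13,.018,.034)
    box("base",(.566,-.257),.13,.008,.016)
E
```

```text
top gauge top 151 mean [0.5221 0.1575 0.1392] rect [522.2 157.6] [18.7 37.8] 14.9 zmed 0.1396
top driver 96 mean [0.4944 0.282  0.1258] rect [494.5 281.9] [11.6 42.4] 8.1 zmed 0.1261
top knob 116 mean [0.5084 0.2193 0.1207] rect [508.3 219.3] [23.5 24.5] 89.2 zmed 0.1218
top rack 2150 mean [0.5078 0.2218 0.0921] rect [508.4 220.7] [ 63.9 204.1] 12.6 zmed 0.092
top plates 505 mean [ 0.5612 -0.2389  0.1026] rect [ 560.4 -235.5] [60.7 70.6] 14.3 zmed 0.1038
top carriage 1376 mean [ 0.5661 -0.2501  0.0249] rect [ 566.5 -257.8] [ 89.3 192.6] 14.6 zmed 0.025
top base 576 mean [ 0.569  -0.2638  0.0103] rect [ 566.3 -256.7] [ 99.6 189.1] 14.8 zmed 0.0099
scene gauge top 140 mean [0.529  0.1589 0.134 ] rect [526.6 156.3] [21.3 38.9] 11.1 zmed 0.136
scene driver 125 mean [0.5001 0.282  0.1202] rect [498.6 281. ] [14.1 43.5] 14.4 zmed 0.1214
scene knob 116 mean [0.516  0.2211 0.1158] rect [513.3 220.2] [23.3 24.3] 51.1 zmed 0.1184
scene rack 1579 mean [0.5188 0.2303 0.0892] rect [512.1 218.1] [ 67.7 205.5] 13.0 zmed 0.0894
scene plates 259 mean [ 0.5683 -0.2344  0.0996] rect [ 565.2 -235. ] [61.4 69. ] 15.4 zmed 0.1007
scene carriage 701 mean [ 0.5794 -0.2414  0.0235] rect [ 573.3 -258.9] [ 90.5 193.6] 15.2 zmed 0.023
scene base 203 mean [ 0.5907 -0.2469  0.0116] rect [ 574.9 -257.6] [ 94.8 192. ] 16.0 zmed 0.0115
```

The scene picture shows the rack with the gauge handle at about (371,184), the knob at (397,194) and the driver at (425,197). The fixture is at about (246,158). The top view agrees: gauge (297,221), knob (269,229), driver (240,235), fixture (466,200). Heights match too: handle top 0.140, rack top 0.092. Next I'll look at the fixture and then the rack with the wrist camera.

```bash
cat >> h.py <<'E'
from station import env, effector, solver, tip_of, search_frame
def down(ang):  # tool x axis at heading ang (rad), z down
    c,s=np.cos(ang),np.sin(ang); return np.array([[c,s,0],[s,-c,0],[0,0,-1.]])
def wcloud(name):
    s=env.sense(); p,d=viewer.read_camera("wrist"); i=viewer.camera_info("wrist")
    K=np.array(i["intrinsics"]);T=np.array(i["T_tool_cam"])
    v,u=np.mgrid[:400,:640]
    pts=np.stack([u,v],-1).reshape(-1,1,2).astype(float)
    dist=np.array(i.get("distortion",np.zeros(5)),float)
    n=cv2.undistortPoints(pts,K,dist).reshape(400,640,2)
    P=np.stack([n[...,0]*d,-n[...,1]*d,-d],-1)
    W=(P@T[:3,:3].T+T[:3,3])@np.array(s["tcp_rot"]).T+np.array(s["ee_pos"])
    cv2.imwrite(f"pics/{name}.png",p[...,::-1]); np.savez(name+".npz",p=p,d=d,W=W)
    return p,d,W
E
python3 - <<'E'
from h import *
i=viewer.camera_info("wrist"); print({k:np.round(v,3).tolist() for k,v in i.items()})
a=np.radians(14.7)
T=np.array(i["T_tool_cam"])[:3,3]
R=down(a); off=R@T; 
pos=np.array([.566-off[0],-.257-off[1],.30]); print(pos)
env.reach(pos,R)
p,d,W=wcloud("wfix")
for n in ("plate_a","lip_b","fixture_base","carriage"):
    print(n,[(np.round(r["at"],3).tolist(),round(r["score"],2)) for r in tip_of("wrist",n)[:3]])
s=env.sense();print(s["t"],s["joint_positions"])
for b in (np.radians(13)+np.pi/2,np.radians(13)-np.pi/2):
    print(solver.inverse_kinematics([.523,.157,.2],down(b)))
    print(solver.inverse_kinematics([.566,-.257,.25],down(b+a-np.pi/2-np.radians(13))),solver.inverse_kinematics([.566,-.257,.25],down(b+a+np.pi/2-np.radians(13))))
E
```

```text
{'intrinsics': [[313.095, 0.0, 327.896], [0.0, 313.095, 203.939], [0.0, 0.0, 1.0]], 'T_tool_cam': [[-0.001, 0.957, 0.288, 0.082], [1.0, 0.001, -0.0, 0.0], [-0.0, 0.288, -0.957, -0.171], [0.0, 0.0, 0.0, 1.0]]}
[ 0.48689847 -0.27741656  0.3       ]
plate_a [([0.568, -0.261, 0.099], 0.75)]
lip_b [([0.568, -0.257, 0.102], 0.84)]
fixture_base [([0.566, -0.263, -0.004], 0.58)]
carriage [([0.563, -0.254, -0.003], 0.76)]
2.6667 [ 0.54932782  0.24539895 -0.10759049  1.72084846  0.0283309   1.17740603
 -0.88164684]
[ 0.1564947   0.39046906 -0.63252951  1.8415176   0.27130173  0.99666981
 -0.36223509]
[ 0.46968045  0.39410911 -0.12847056  1.63279869  0.05473039  1.11819981
 -0.98722346] [ 1.18565322  0.79497894 -1.3229753   1.58612601  0.78144506  1.38389417
  1.60662175]
[-1.30158107  0.66663769  1.35639759  1.92719875 -0.71874879  1.16200744
 -2.58109534]
[ 1.18565322  0.79497894 -1.3229753   1.58612601  0.78144506  1.38389417
  1.60662175] [ 0.46968045  0.39410911 -0.12847056  1.63279869  0.05473039  1.11819981
 -0.98722346]
```

View pics/wfix.png

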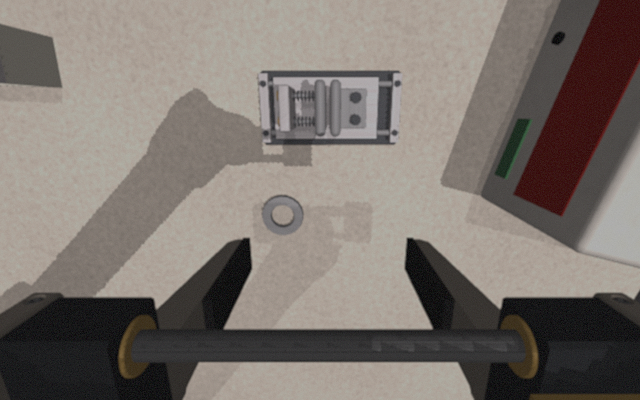

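The wrist view shows the two rounded plate tops at columns ~320 and ~335 (rows 80–135), with the gap at ~328. The springs are on the left, which is world +y, so plate_a is on the right. Next I'll get the gap from the cloud and view the rack.

```bash
python3 - <<'E'
from h import *
W=np.load("wfix.npz")["W"]; d=np.load("wfix.npz")["d"]
def rect(m,n):
    P=W[m]; r=cv2.minAreaRect((P[:,:2]*1000).astype(np.float32)); print(n,len(P),np.round(r[0],1),np.round(r[1],1),round(r[2],1),np.median(P[:,2]).round(4))
near=(d>0)&(np.hypot(W[...,0]-.566,W[...,1]+.257)<.12)
rect(near&(W[...,2]>.008),"all")
rect(near&(W[...,2]>.02)&(W[...,2]<.03),"carr")
a=np.radians(14.7); ax=np.array([np.cos(a),np.sin(a)]); ay=np.array([-ax[1],ax[0]])
L=W[...,:2]-np.array([.566,-.257]); lx,ly=L@ax*1000,L@ay*1000
m=near&(W[...,2]>.098)&(W[...,2]<.12); rect(m,"plates")
h=np.histogram(ly[m],np.arange(-30,60,1)); print([(int(e),int(c)) for e,c in zip(h[1],h[0]) if c])
for r in (90,100,108,116,125): print(r,[(c,round(float(ly[r,c]),1),round(float(lx[r,c]),1),round(float(W[r,c,2])*1000)) for c in range(310,345)])
# rack look
T=np.array(viewer.camera_info("wrist")["T_tool_cam"])[:3,3]
R=down(np.radians(103)); off=R@T
env.reach(np.array([.518-off[0],.175-off[1]-.05,.30]),R)
p,d,W=wcloud("wrack")
for n in ("gauge_grip","rack_top","pin_gauge_knob"):
    print(n,[(np.round(q["at"],3).tolist(),round(q["score"],2)) for q in tip_of("wrist",n)[:3]])
ok=d>0
rect(ok&(np.hypot(W[...,0]-.523,W[...,1]-.157)<.035)&(W[...,2]>.130)&(W[...,2]<.15),"gtop")
rect(ok&(np.hypot(W[...,0]-.51,W[...,1]-.22)<.13)&(W[...,2]>.086)&(W[...,2]<.098),"rack")
print(env.sense()["t"])
E
```

```text
all 64821 [ 544.7 -266.1] [147.2 190.2] 14.6 0.4026
carr 4458 [ 568.  -260.1] [ 88.7 190.2] 14.6 0.0263
plates 1676 [ 561.9 -237.9] [60.3 69.1] 14.9 0.1059
[(-15, 17), (-14, 48), (-13, 55), (-12, 57), (-11, 57), (-10, 57), (-9, 57), (-8, 52), (-7, 7), (-6, 54), (-5, 54), (-4, 52), (2, 28), (3, 37), (4, 43), (5, 52), (6, 56), (7, 57), (8, 56), (9, 55), (10, 48), (11, 46), (12, 42), (13, 39), (14, 7), (41, 4), (42, 76), (43, 45), (44, 45), (45, 42), (46, 43), (47, 44), (48, 41), (49, 42), (50, 42), (51, 42), (52, 40), (53, 33), (54, 4)]
90 [(310, 22.5, 24.0, 26), (311, 21.1, 24.0, 25), (312, 17.5, 21.3, 74), (313, 18.4, 23.9, 27), (314, 13.9, 19.7, 103), (315, 12.8, 19.6, 104), (316, 11.6, 19.6, 105), (317, 10.5, 19.5, 107), (318, 9.4, 19.5, 105), (319, 8.3, 19.5, 107), (320, 7.2, 19.5, 106), (321, 6.1, 19.4, 107), (322, 5.0, 19.5, 106), (323, -1.3, -0.8, 470), (324, 2.9, 19.6, 104), (325, 2.2, 22.6, 50), (326, 1.1, 23.9, 27), (327, -0.3, 24.0, 25), (328, -1.6, 24.0, 25), (329, -2.9, 23.1, 40), (330, -3.7, 19.6, 104), (331, -4.8, 19.6, 103), (332, -5.9, 19.5, 105), (333, -7.0, 19.5, 10
[... 3107 characters left out ...]
3, -21.4, 27), (327, -0.1, -21.5, 25), (328, -1.5, -21.5, 25), (329, -2.8, -20.9, 37), (330, -3.7, -17.9, 102), (331, -4.9, -17.8, 104), (332, -6.0, -17.7, 106), (333, -7.1, -17.7, 108), (334, -8.2, -17.6, 108), (335, -9.4, -17.8, 106), (336, -10.4, -17.7, 108), (337, -11.6, -17.8, 105), (338, -12.8, -17.8, 106), (339, -14.0, -17.9, 103), (340, -17.5, -20.9, 39), (341, -18.9, -21.0, 37), (342, -20.3, -21.0, 36), (343, -21.6, -21.0, 37), (344, -23.0, -21.0, 37)]
gauge_grip [([0.523, 0.156, 0.121], 0.63)]
rack_top [([0.509, 0.218, 0.091], 0.92)]
pin_gauge_knob [([0.505, 0.217, 0.105], 0.84)]
gtop 758 [522.3 155.5] [18.  37.8] 12.9 0.1403
rack 5204 [517.7 176.5] [ 64.1 117.1] 12.8 0.0924
4.1083
```

View pics/wrack.png

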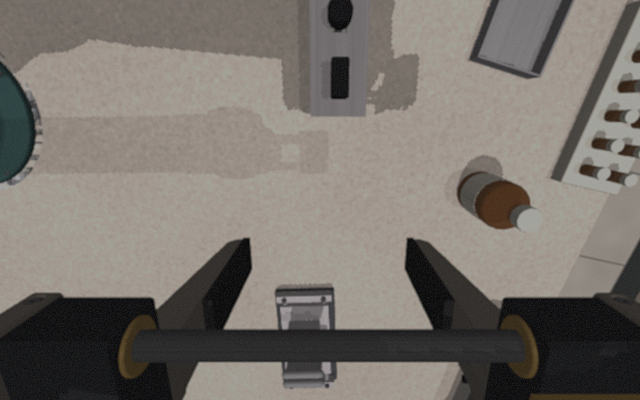

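The measurements are consistent. The handle top measures 18.0 by 37.8 mm at (0.5223, 0.1555), z 0.140, heading 12.9°. The gap is about 6 mm, centred near ly = -0.4 mm. Next is grasp and lift.

```bash
python3 - <<'E'
from h import *
R=down(np.radians(102.9)); g=np.array([.5223,.1555])
env.reach([*g,.19],R); env.movel([*g,.100],rate=.1)
effector.grasp(squeeze=45); s=env.sense(); print(s["gripper_width"],s["grasp_force"],np.round(s["wrist_force"],2),s["ee_pos"])
env.movel([*g,.255],rate=.1); env.pause(.3)
s=env.sense(); print(s["t"],s["gripper_width"],s["grasp_force"],np.round(s["wrist_force"],2),s["ee_pos"])
p,d=viewer.read_camera("scene"); cv2.imwrite("pics/lift.png",cv2.resize(p[90:250,280:480,::-1],None,fx=3,fy=3)); W=cloud("scene",d)
print([(np.round(q["at"],3).tolist(),round(q["score"],2)) for q in tip_of("scene","gauge_tip")[:3]])
E
```

```text
0.017895039860403274 44.999098777770996 [-0.12  0.22 -1.37] [0.52235948 0.15556521 0.0999977 ]
8.9417 0.01782235839760083 44.998658895492554 [ 1.3  -0.68 -1.67] [0.52221474 0.15550608 0.25480523]
[([0.522, 0.157, 0.166], 0.73)]
```

View pics/lift.png

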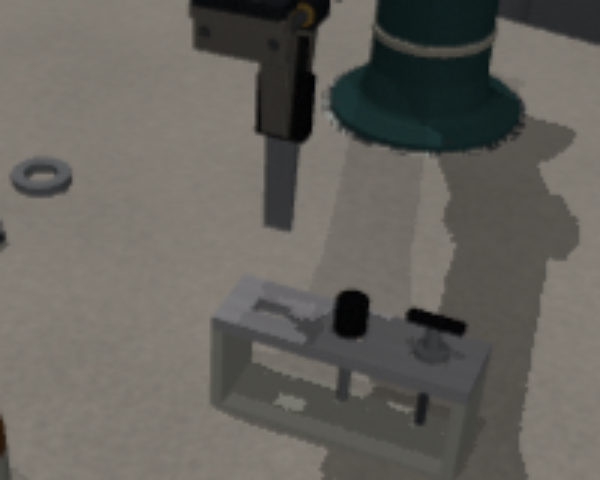

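The gauge is held upright (blade at crop pixels (265–298, 135–230)), clear of the rack, and the knob and driver haven't moved. Now I'll move over the gap and check alignment with the tip just above the plates.

```bash
python3 - <<'E'
from h import *
R=down(np.radians(14.6)); g=np.array([.5661,-.2574])
env.reach([*g,.255],R); env.movel([*g,.203],rate=.1); env.pause(.3)
s=env.sense(); print(s["t"],np.round(s["wrist_force"],2),s["ee_pos"],s["gripper_width"])
p,d,W=wcloud("wal")
print([(np.round(q["at"],4).tolist(),round(q["score"],2)) for q in tip_of("wrist","gauge_tip")[:2]],[(np.round(q["at"],4).tolist(),round(q["score"],2)) for q in tip_of("wrist","lip_b")[:2]])
p2,d2=viewer.read_camera("scene"); c=cv2.resize(p2[100:200,180:300],None,fx=5,fy=5)
cv2.imwrite("pics/al.png",np.hstack([c[:,:,::-1]]))
E
```

```text
11.5417 [ 0.18  0.24 -0.46] [ 0.56637903 -0.25751436  0.20363254] 0.01782327049375413
[([0.5666, -0.2594, 0.1165], 0.93)] [([0.5653, -0.2546, 0.1006], 0.57)]
```

View pics/al.png

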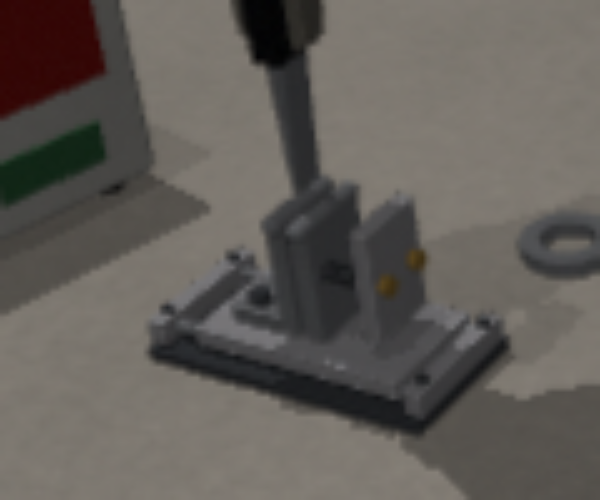

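View pics/wal.png

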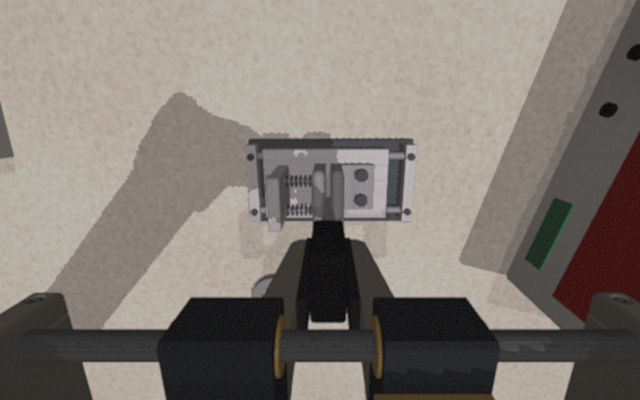

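In the wrist view the handle centre (column ~329) lines up with the gap (~328). In the scene view the tip is over the plates at about (305,190). I'll descend in steps, watching force, and stop early if it jams.

```bash
cat > desc.py <<'E'
import sys
from h import *
g=np.array([.5661,-.2574])
def steps(z0,z1,dz,lim):
    for z in np.arange(z0,z1-1e-6,-dz):
        env.movel([*g,z],rate=.03); env.pause(.15)
        F=np.mean([env.sense()["wrist_force"] for _ in (0,)],0); s=env.sense()
        print(round(z,4),"tip",round((s["ee_pos"][2]-.088)*1000,2),np.round(F,2),np.round(s["ee_pos"][:2],4),round(s["grasp_force"],1),round(s["t"],2))
        if F[2]>lim or np.hypot(*F[:2])>10: print("STOP"); break
E
python3 -c "
from desc import *
steps(.199,.171,.004,4.)"
```

```text
0.199 tip 110.97 [-0.8   0.11 -2.58] [ 0.5661 -0.2574] 45.0 12.18
0.195 tip 107.02 [ 0.18 -0.06 -1.89] [ 0.5661 -0.2574] 45.0 12.61
0.191 tip 102.99 [ 0.25  0.32 -2.43] [ 0.5661 -0.2574] 45.0 13.04
0.187 tip 99.03 [ 0.1  -0.51 -1.23] [ 0.5661 -0.2574] 45.0 13.47
0.183 tip 95.02 [ 0.68 -0.9  -2.06] [ 0.5661 -0.2574] 45.0 13.91
0.179 tip 91.01 [ 0.63  0.05 -0.79] [ 0.5661 -0.2574] 45.0 14.34
0.175 tip 87.03 [ 0.72  0.28 -2.06] [ 0.5661 -0.2574] 45.0 14.78
0.171 tip 82.98 [-0.42  0.52 -1.77] [ 0.5661 -0.2574] 45.0 15.21
```

It entered freely, with baseline Fz about -1.8 N. I'll continue with averaged force readings.

```bash
cat > desc.py <<'E'
from h import *
g=np.array([.5661,-.2574])
def F(n=8):
    L=[]
    for _ in range(n): env.pause(.02); L.append(env.sense()["wrist_force"])
    return np.mean(L,0)
def steps(z0,z1,dz,lim):
    for z in np.arange(z0,z1-1e-6,-dz):
        env.movel([*g,z],rate=.03); env.pause(.1); f=F(); s=env.sense()
        print("tip",round((s["ee_pos"][2]-.088)*1000,2),np.round(f,2),round(s["grasp_force"],1),round(s["t"],2))
        if f[2]>lim or np.hypot(*f[:2])>10: print("STOP"); break
E
python3 -c "
from desc import *
steps(.168,.156,.002,3.)"
```

```text
tip 79.94 [ 0.06 -0.11 -2.19] 45.0 15.69
tip 77.92 [ 0.86 -0.2  -2.66] 45.0 16.18
tip 76.05 [ 0.85 -0.27 -1.53] 45.0 16.66
tip 74.05 [ 1.16  0.1  -0.51] 45.0 17.14
tip 72.01 [ 1.51 -0.38  0.15] 45.0 17.62
tip 70.0 [ 0.89 -0.21  1.63] 45.0 18.11
tip 68.0 [ 0.83 -0.19  2.52] 45.0 18.59
```

Contact began at tip z ≈ 76.5 mm, which implies a 5.7 mm gap and matches the 5.8 mm I measured. The slope of about 0.6 N/mm is plausible. Another 3 mm should put the sprung plate back by about 1.3 mm; I'll verify that in the scene camera.

```bash
python3 - <<'E'
from desc import *
steps(.1545,.153,.0015,6.)
env.pause(.5); f=F(); s=env.sense(); print(f,s["ee_pos"],s["grasp_force"],s["gripper_width"],s["t"],np.abs(s["joint_velocities"]).max())
p,d,W=wcloud("wend")
a=np.radians(14.7); ax=np.array([np.cos(a),np.sin(a)]); ay=np.array([-ax[1],ax[0]])
for n in ("wfix","wend"):
    W=np.load(n+".npz")["W"]; L=W[...,:2]-np.array([.566,-.257]); lx,ly=L@ax*1000,L@ay*1000
    m=(W[...,2]>.1045)&(W[...,2]<.109)&(lx>13)&(lx<24)
    A,B=ly[m&(ly>-20)&(ly<-1)],ly[m&(ly>0)&(ly<20)]
    print(n,len(A),len(B),np.median(A),np.median(B),np.median(B)-np.median(A))
p2,_=viewer.read_camera("scene"); cv2.imwrite("pics/end.png",cv2.resize(p2[100:200,180:300,::-1],None,fx=5,fy=5))
E
```

```text
tip 66.58 [ 0.87 -0.15  3.86] 45.0 19.07
tip 65.1 [ 0.78 -0.17  4.61] 45.0 19.56
[ 0.56940368 -0.17691001  4.91492502] [ 0.56616668 -0.25743213  0.15308276] 45.00064194202423 0.017787787377828806 20.1917 0.0012001023259079354
wfix 80 83 -8.64298731161556 8.293285594160686 16.936272905776246
wend 168 170 -9.656267326156053 9.119165772071728 18.77543309822778
```

View pics/end.png

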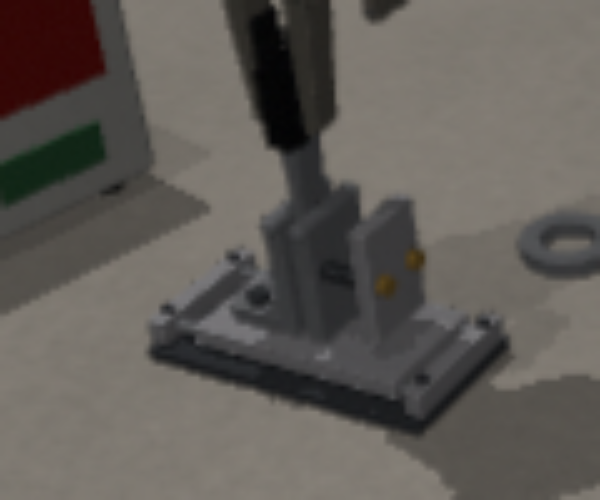

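The blade sits between the plates at about (305,180), with the handle upright and still gripped. Contact depth puts the sprung plate back by about 1.3 mm and the wrist depth image by about 1.8 mm, both inside 0.5–2.5 mm. Handing in.

```bash
python3 -c "
from station import workorder
print(workorder.finish_job())"
```

```text
the job is handed in; nothing more can be done
None
```

I handed the job in with the gauge still gripped and upright between the plates, the sprung plate pushed back an estimated 1.3–1.8 mm (snug is 0.5–2.5 mm); the hand-in call returned no verdict.

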